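# Knock the stuck jaw insert out of its carrier

### The job

The steel insert is stuck in the jaw carrier. Take the long drift (not the short one) out of the drift stand, put it through the access hole in the top of the carrier and push down until the drift's flange rests on the carrier, so that the insert is driven right out of its pocket underneath, then let go and leave the drift standing in the hole. Do not push the insert with the fingers or the short drift, and leave the short drift in its stand and the two weights where they are.

Things in the scene. Friction and masses are not known exactly. Their poses are not given: they have to be found in the camera images.
- jaw_carrier: Fixed dark steel block 84 x 90 mm, 70 mm high, on an aluminium base 120 x 110 x 7 mm; origin at the centre of its underside on the worktop, z up, x along the 84 mm side. Top plate 26 mm thick, below it the pocket (14.5 mm deep) with the insert, then a tunnel along x over a catch pad (surface 7 mm above the worktop).
- access_hole (a point): Centre of the mouth of the round access hole in the carrier's flat top, 70 mm above the worktop; the hole is 30 mm in diameter, slightly chamfered, vertical, and leads through the 26 mm plate to the back of the insert.
- jaw_insert: Steel jaw insert 56 x 50 x 18 mm, stuck fast in the carrier's pocket; its back shows through the access hole. Origin at the centre of its underside. It slides only straight down, with a steady resistance of about 8 to 12 N (it does not fall by itself), 19 mm until it lies on the catch pad; the long drift pushes it just so far when its flange is down.
- insert_back (a point): Centre of the insert's upper face (its back), straight under the access hole, 26 mm below the carrier's top at the start and 45 mm below it when pushed right out.
- long_drift: Long steel drift, 95 mm tall, 0.1 to 0.3 kg, standing in one of the stand's two holes (which one varies; may lean 4 degrees): shank 16 mm diameter, 45 mm long; flange 50 mm diameter, 6 mm thick; ribbed round grip 24 mm diameter, 44 mm long. Origin at the centre of the nose end, z towards the grip. Nose starts 10 mm and flange underside 55 mm above the worktop; lifts straight out (25 mm).
- long_drift_grip (a point): Middle part of the long drift's round grip, 26 mm above the flange's top face and 18 mm below the top end, 77 mm above the nose's end: the place to grasp it from above, across any diameter (best with the fingers not in line with the other drift).
- short_drift: The short steel drift, same flange and grip as the long one but a shank of only 22 mm, so too short to reach the insert; stands in the other hole of the stand with its flange on the stand's top, 96 mm from the long one. To be left there. Origin at the centre of the nose's end.
- drift_stand: Fixed aluminium block 70 x 170 x 35 mm, origin at the centre of its underside, z up; two holes 18 mm in diameter and 25 mm deep at y = -48 and +48 mm in its own frame.
- weight_500: Bystander: knobbed balance weight 38 mm diameter, 62 mm tall, loose on the worktop behind the work; origin at the centre of its underside.
- weight_200: Bystander: knobbed balance weight 29 mm diameter, 48 mm tall, loose on the worktop behind the work; origin at the centre of its underside.
Mind the look-alikes: they are no part of the job. What is shaped like the long_drift but purple or yellow is not meant.

How it is judged:
On the way, in this order (a step that is already met when the one before it is completed fails the run):
1. the long drift is lifted out of the stand (height (world z) of long_drift above 0.045 m), for 0.1 s.
2. the insert is pushed right out of its pocket (z of insert_back in the frame of jaw_carrier below 0.029 m), for 0.2 s.
At the end, for the whole second after the job is handed in: The insert is out of its pocket (its back less than 29 mm above the carrier's underside; fully out is 25); the long drift stands released and still in the access hole, nose within 15 mm of its axis and at most 31 mm above the carrier's underside (flange on the plate: 25), upright within 10 degrees (z of insert_back in the frame of jaw_carrier below 0.029 m and horizontal distance between long_drift and access_hole below 0.015 m and z of long_drift in the frame of jaw_carrier below 0.031 m and angle between long_drift's own z axis and vertical below 0.175 rad and linear speed of long_drift below 0.02 m/s); the robot touches nothing.
It fails at once if the fingers push the insert (contact force between the fingers and jaw_insert above 1 N).
It fails at once if the short drift pushes the insert (contact force between short_drift and jaw_insert above 1 N).
It fails at once if the short drift is taken out of its stand (distance of short_drift from where it was at the start of the episode above 0.02 m).
It fails at once if the 500 g weight is knocked away (distance of weight_500 from where it was at the start of the episode above 0.03 m).
It fails at once if the 200 g weight is knocked away (distance of weight_200 from where it was at the start of the episode above 0.03 m).
It also fails if it takes over 35 s, if anything falls off the work surface, if the arm or the gripper's body presses on something with over 40 N, if the wrist force passes 120 N, or if a joint passes its speed limit or range.

### The arm

A 7-joint arm with a two-finger parallel gripper is mounted at the origin on a cart in front of the work surface, level with it; the furniture and walls round the work are solid. World frame = base frame: x ahead of the robot, y to its left, z up, the work surface at z = 0. Lengths are in m, angles in rad, forces in N, time in s.
With the tool pointing down it reaches from about 0.375 to 0.925 m from the base axis. Payload 3.1 kg.
Tool frame: the origin (TCP) lies between the finger pads; the fingertips stand 19 mm ahead of it and the grasp point (between the pads) is the TCP; z points along the fingers, y is the direction in which the jaws open and shut (so a half turn about z gives the same grasp; the last joint's range is limited). The gripper opens to 85 mm and grips with 20 to 120 N. Pads are 22 mm wide; open, the fingers measure 114 mm over their backs; the gripper's body (76 mm by 85 mm) begins 54 mm behind the grasp point. The pads swing forward as they close: fully open they stand 13 mm farther back than shut.
Start: joints at [-1.232, 0.383, 0.044, 1.598, -0.018, 1.161, -0.05], TCP at [0.275, 0.589, 0.25] pointing down, gripper open.
Joint ranges: [-2.61, 2.61], [-0.41, 2.15], [-1.48, 1.57], [0, 2.5], [-1.57, 4.71], [0.05, 1.97], [-2.85, 2.85]. Speed limits (rad/s): [2.79, 2.79, 3.14, 3.14, 3.14, 3.14, 3.14].

### API

Orientations are given as a unit quaternion [x, y, z, w].
In Python, from bench import move_ptp, movel, move_j, move_gripper, pause, inverse_kinematics, read_camera, camera_params, MotionError, sign_off, look_for, tip_of, read_time_s, read_qpos, read_joint_vel, read_effort, read_eef_pos, read_tcp_rot, read_ft_force, read_ft_torque, read_finger_gap gives the robot as it stands. Calls block until the motion is done:
- move_ptp(position, orientation): joint-space move of the TCP to a pose.
- movel(position, orientation=None, speed=0.15): straight line of the TCP; orientation=None keeps the orientation; speed is the mean speed in m/s.
- move_j(angles): joint-space move.
- move_gripper(opening, effort=None): finger opening in m; effort is the grip in N (None keeps the last); returns when the fingers have stopped.
- pause(seconds).
- inverse_kinematics(position, orientation): joint angles nearest the present ones, or None.
- read_camera(name): name is "scene" or "top"; returns the picture (384x512x3 uint8, red, green, blue); there is no depth.
- camera_params(name): a dict with "K" (3x3 intrinsics, pixels), "dist_coeffs" ([k1, k2, p1, p2, k3] as OpenCV has them; the pictures are not rectified), "camera_from_world" (4x4, takes a point from world to camera coordinates). Camera axes: x right, y down, z forward; pixel columns grow to the right and rows downward; lengths in m; the calibration is good to about 2 mm. A picture is of the moment at which its call begins. camera_params takes no time and is no camera call.
A pose or a line that the arm cannot do raises MotionError and nothing moves.
- sign_off(): hands the job in, once; it reports no verdict.
Trained networks look in the newest picture that a camera, given by its name, has taken for a name from the list of things; names that differ only in an ending like _2 or _b are one class to them, and where a whole thing is asked for, a point or a joint stands for the part that bears it (a point fixed in the world has none). Each returns a list of dicts, best first, with "confidence" (0 to 1); they miss things now and then, are a little off and sometimes report something else, mostly with a low value. They report only what shows in the picture. A call takes as long as a camera call. They do not tell look-alikes from the thing itself.
- look_for(camera, name): "at" ([column, row] in pixels, amid what is visible of it).
- tip_of(camera, name): "at" ([column, row] in pixels: a listed point, or the origin of a listed thing).
Readings, each from a call of its own:
- read_time_s(): time.
- read_qpos(): joint angles.
- read_joint_vel(): joint speeds.
- read_effort(): joint torques, N m.
- read_eef_pos(): TCP position.
- read_tcp_rot(): TCP orientation.
- read_ft_force(): force on the tool from outside, world axes, zero at the start.
- read_ft_torque(): the same for the moment, N m.
- read_finger_gap(): finger opening in m.
Only numpy, scipy, OpenCV 4.12 (cv2) and the standard library are available. Lean on these libraries where they do the work, as an engineer would, in place of code of your own. Each camera call takes 0.05 s, during which the arm holds its last target. There are 200 camera calls.

## Working session

There is one attempt and no reset: what is moved stays moved. The work goes in short steps, each a Python script; the robot and the scene stay as the last script left them, time stands still between calls to the robot, and variables do not carry over. Pictures are saved under pics/ and viewed, about 8 in all and at most 12, crops included, and the job is handed in when it is done.

```bash
mkdir -p pics; ls; cat > h.py <<'E'
from bench import *
import numpy as np, cv2
def ray(cam,px):
    p=camera_params(cam);K=np.array(p["K"]);T=np.array(p["camera_from_world"])
    u=cv2.undistortPoints(np.array([[px]],float),K,np.array(p["dist_coeffs"]))[0,0]
    R=T[:3,:3];return -R.T@T[:3,3], R.T@np.array([u[0],u[1],1])
def onz(cam,px,z):
    o,d=ray(cam,px);return o+d*(z-o[2])/d[2]
def proj(cam,P):
    p=camera_params(cam);T=np.array(p["camera_from_world"])
    return cv2.projectPoints(np.array(P,float).reshape(-1,1,3),cv2.Rodrigues(T[:3,:3])[0],T[:3,3],np.array(p["K"]),np.array(p["dist_coeffs"]))[0][:,0]
def tri(a,b):
    (o1,d1),(o2,d2)=ray("scene",a),ray("top",b)
    s=np.linalg.lstsq(np.c_[d1,-d2],o2-o1,rcond=None)[0]
    p,q=o1+s[0]*d1,o2+s[1]*d2
    return (p+q)/2,np.linalg.norm(p-q)
def snap(cam,f):
    im=read_camera(cam);cv2.imwrite("pics/"+f,im[:,:,::-1]);return im
E
python3 - <<'E'
from h import *
np.set_printoptions(precision=4,suppress=True)
for c in("scene","top"):
    snap(c,c+"0.png"); print(c,ray(c,[256,192]))
    for n in("long_drift_grip","long_drift","short_drift","access_hole","jaw_carrier","drift_stand","weight_500","weight_200"):
        print(n,[(np.round(r["at"],1).tolist(),round(r["confidence"],2)) for r in tip_of(c,n)[:4]])
print(read_time_s(),read_tcp_rot())
E
```

```text
pics
scene (array([ 0.1628, -0.3714,  0.8115]), array([ 0.4366,  0.4825, -0.7594]))
long_drift_grip [([239.4, 157.8], 0.98), ([196.8, 170.7], 0.72), ([195.3, 219.6], 0.7)]
long_drift [([239.1, 178.2], 0.81), ([198.6, 243.5], 0.75), ([201.5, 194.5], 0.61)]
short_drift [([168.1, 179.6], 0.77)]
access_hole [([290.7, 247.7], 0.62)]
jaw_carrier [([288.5, 266.2], 0.93), ([188.0, 192.9], 0.24)]
drift_stand [([189.0, 192.4], 0.82)]
weight_500 [([289.8, 201.5], 0.91), ([320.2, 213.1], 0.75)]
weight_200 [([289.8, 201.5], 0.91), ([320.2, 213.1], 0.75)]
top (array([0.5178, 0.0671, 1.0478]), array([ 0.0343,  0.0281, -0.9991]))
long_drift_grip [([213.5, 157.8], 0.91), ([245.5, 245.1], 0.89), ([203.2, 205.1], 0.78), ([264.5, 145.9], 0.51)]
long_drift [([244.7, 240.9], 0.85), ([205.5, 206.9], 0.77), ([211.8, 160.6], 0.76), ([322.0, 196.8], 0.36)]
short_drift [([171.1, 217.7], 0.79)]
access_hole [([322.7, 197.4], 0.8)]
jaw_carrier [([325.2, 200.8], 0.59)]
drift_stand [([185.0, 211.2], 0.59)]
weight_500 [([322.8, 197.8], 0.63), ([297.5, 135.2], 0.61), ([263.2, 146.1], 0.58)]
weight_200 [([322.8, 197.8], 0.63), ([297.5, 135.2], 0.61), ([263.2, 146.1], 0.58)]
0.9 [ 0.2166  0.9763 -0.     -0.    ]
```

```bash
python3 - <<'E'
import cv2
for c in("scene","top"):
    im=cv2.imread(f"pics/{c}0.png")[110:300,130:370]
    cv2.imwrite(f"pics/{c}0c.png",cv2.resize(im,None,fx=3.15,fy=3.15,interpolation=cv2.INTER_CUBIC))
E
```

```text
(no output)
```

View pics/scene0c.png

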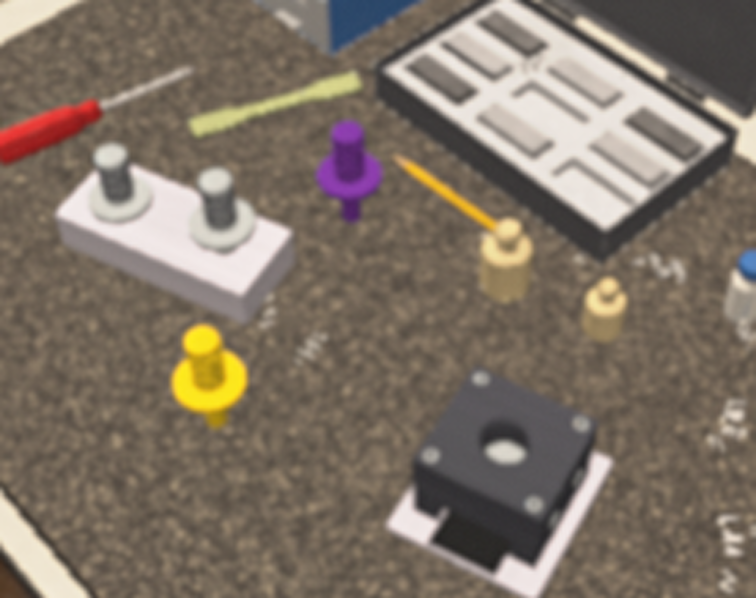

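View pics/top0c.png

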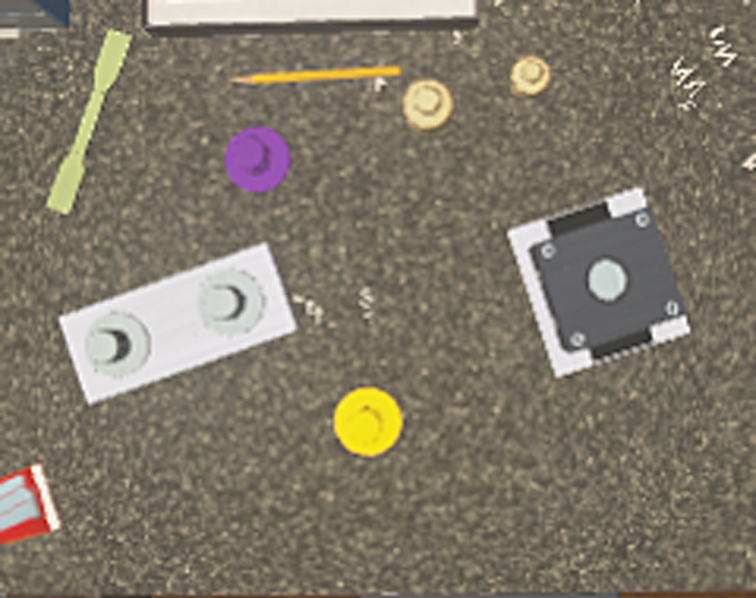

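The scene view shows two grey drifts in the stand: left at about (165,158) and right at about (198,166), with tops at top-view pixels (162,219) and (200,206). The purple and yellow ones are decoys, and the carrier hole is at about (290,251). I'll triangulate the heights to tell the long drift from the short one.

```bash
python3 - <<'E'
from h import *
np.set_printoptions(precision=4,suppress=True)
c=lambda x,y:[130+x/3.15,110+y/3.15]
for n,a,b in[("Ltop",c(110,152),c(100,343)),("Lflange",c(120,197),c(117,345)),("Rtop",c(214,176),c(222,302)),("Rflange",c(223,221),c(231,302)),
 ("gripR",[196.8,170.7],[203.2,205.1]),("hole_net",[290.7,247.7],[322.7,197.4]),("hole_eye",c(504,441),c(606,280)),
 ("w500",c(508,230),c(429,100)),("w200",c(607,288),c(532,73))]: print(n,*tri(a,b))
print("hole z.07",onz("scene",c(504,441),.07),onz("top",c(606,280),.07))
for z in(0.061,.041): print("fl",z,*[onz(k,p,z)[:2] for k,p in(("scene",c(120,197)),("top",c(117,345)),("scene",c(223,221)),("top",c(231,302)))])
# stand corners (top)
q=[onz("top",c(*p),.035)[:2] for p in[(62,317),(267,243),(297,328),(88,403)]]
print("stand",np.array(q),np.mean(q,0))
E
```

```text
Ltop [0.4935 0.3097 0.0889] 0.0008406406044914694
Lflange [0.4913 0.3076 0.0433] 0.0024083636402574588
Rtop [0.5219 0.2162 0.1134] 0.0011746203298056937
Rflange [0.5227 0.2167 0.0654] 0.0030377399847030338
gripR [0.5204 0.2145 0.1004] 0.006576097997031423
hole_net [ 0.5367 -0.0576  0.0758] 0.0011697122402496867
hole_eye [ 0.5339 -0.0579  0.0707] 0.0024545727189088894
w500 [0.6685 0.0687 0.0642] 0.001272991265320514
w200 [ 0.6898 -0.0089  0.0495] 0.0020653614921679326
hole z.07 [ 0.5352 -0.0583  0.07  ] [ 0.533  -0.0571  0.07  ]
fl 0.061 [0.4846 0.2912] [0.4908 0.3041] [0.5259 0.2191] [0.5215 0.2183]
fl 0.041 [0.4932 0.3088] [0.4903 0.3089] [0.5356 0.2348] [0.5216 0.2213]
stand [[0.5121 0.353 ]
 [0.566  0.1942]
 [0.5011 0.1722]
 [0.4461 0.3334]] [0.5063 0.2632]
```

The right drift is the long one: its flange is at about 63 mm and its top at about 110 mm, against 43 and 89 mm for the left. I'll grasp it across the stand's short axis.

```bash
cat >> h.py <<'E'
def quat(deg):
    a=np.radians((deg+90)/2);return [np.cos(a),np.sin(a),0,0]
E
python3 - <<'E'
from h import *
np.set_printoptions(precision=4,suppress=True)
q=quat(18.7); x,y=.522,.2165
print(inverse_kinematics([x,y,.2],q),inverse_kinematics([.5345,-.0575,.102],q))
move_ptp([x,y,.19],q)
movel([x,y,.088],speed=.12)
f0=read_ft_force(); move_gripper(0.0,60)
print("gap",read_finger_gap(),f0,read_ft_force())
if .018<read_finger_gap()<.03:
    movel([x,y,.165],speed=.1)
    print("gap",read_finger_gap(),read_ft_force())
    movel([x,y,.20])
    for c in("scene","top"):
        snap(c,c+"1.png"); print(c,[(np.round(r["at"],1).tolist(),round(r["confidence"],2)) for r in tip_of(c,"long_drift")[:4]],proj(c,[[x,y,.123]]))
print(read_time_s(),read_eef_pos())
a=cv2.imread("pics/scene1.png")[60:250,130:330];b=cv2.imread("pics/top1.png")[110:300,130:330]
cv2.imwrite("pics/both1.png",cv2.resize(np.hstack([a,b]),None,fx=2,fy=2,interpolation=cv2.INTER_CUBIC))
E
```

```text
[-0.8122  0.2874  0.404   1.8699 -0.1319  1.0103 -0.0263] [-0.5302  0.4294  0.6648  2.009  -0.359   0.8197  0.6661]
gap 0.02229761610226749 [ 0.183  -0.3521  0.3023] [0.7117 0.0981 1.3212]
gap 0.022823328919424245 [-0.8179 -0.0783 -1.8184]
scene [([199.0, 243.1], 0.96), ([241.6, 176.3], 0.78), ([192.8, 163.0], 0.67)] [[197.1706 162.7341]]
top [([246.7, 240.9], 0.8), ([214.2, 161.7], 0.76), ([321.0, 198.6], 0.64), ([200.7, 208.1], 0.53)] [[199.8186 205.5853]]
5.65 [0.521  0.2161 0.1986]
```

View pics/both1.png

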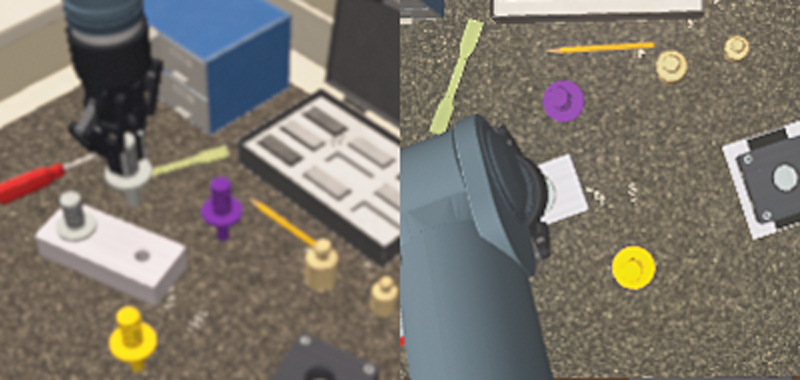

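The long drift is lifted, its nose at scene pixel (195.5,162.5) against a projected (197.2,162.7), so any lean is small. The left drift is still in the stand. I'll carry it over the hole and check again.

```bash
python3 - <<'E'
from h import *
np.set_printoptions(precision=4,suppress=True)
q=quat(18.7); x,y=.5345,-.0575
movel([x,y,.20],speed=.2)
movel([x,y,.168],speed=.1)
p=read_eef_pos(); print(p,read_finger_gap(),read_time_s())
im=snap("scene","scene2.png")
print([(np.round(r["at"],1).tolist(),round(r["confidence"],2)) for r in tip_of("scene","long_drift")[:4]])
nz=p[2]-.077
print("expect nose",proj("scene",[[p[0],p[1],nz]]),"hole mouth",proj("scene",[[x,y,.07]]))
u=proj("scene",[[p[0],p[1],nz],[p[0],p[1],nz+.045]]); print(u)
s=im[170:290,220:360,::-1].copy(); s=cv2.resize(s,None,fx=5,fy=5,interpolation=cv2.INTER_CUBIC)
cv2.imwrite("pics/c2.png",s)
E
```

```text
[ 0.5342 -0.0571  0.1675] 0.022625427362325985 7.6417
[([198.4, 242.8], 0.88), ([238.2, 177.3], 0.8), ([287.7, 243.6], 0.66)]
expect nose [[289.7148 244.1564]] hole mouth [[289.4624 249.9301]]
[[289.7148 244.1564]
 [290.9071 230.7517]]
```

View pics/c2.png

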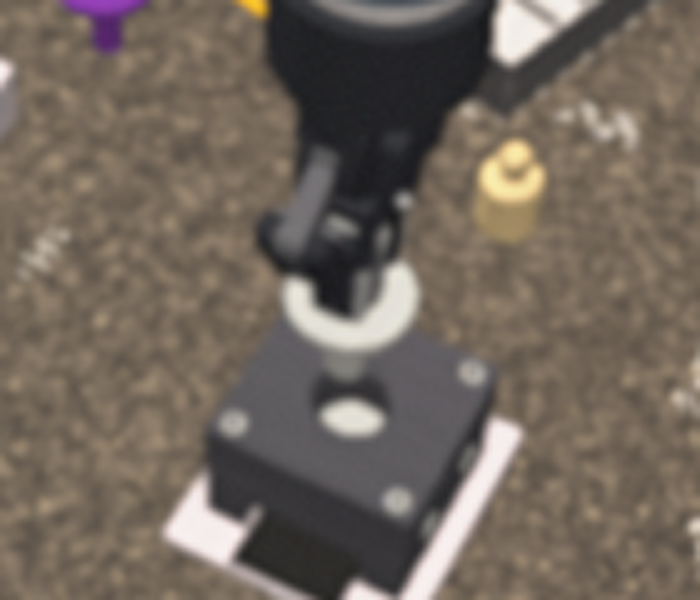

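The nose is at about (288.8,244.4) and the mouth centre at about (290.4,251). I'll compute the small correction and insert with force monitoring.

```bash
python3 - <<'E'
from h import *
np.set_printoptions(precision=4,suppress=True)
p=read_eef_pos()
n=onz("scene",[288.8,244.4],p[2]-.077); h=onz("scene",[290.4,251.],.07)
c=(h-n)[:2]; print("corr",c)
c=np.clip(c,-.005,.005); x,y=p[:2]+c
movel([x,y,.168],speed=.05)
f0=np.array(read_ft_force())
for z in(.150,.135,.125,.120,.115,.110,.106,.104,.1025):
    movel([x,y,z],speed=.04)
    f=np.array(read_ft_force())-f0; e=read_eef_pos(); print(z,f,e,read_finger_gap())
    if f[2]>45 or np.hypot(*f[:2])>20: print("stop");break
print(read_time_s())
im=snap("scene","scene3.png")
cv2.imwrite("pics/c3.png",cv2.resize(im[170:290,220:360,::-1],None,fx=5,fy=5,interpolation=cv2.INTER_CUBIC))
E
```

```text
corr [ 0.0022 -0.0038]
0.15 [-0.5167  0.4459 -0.771 ] [ 0.5371 -0.0612  0.1497] 0.02261308434829692
0.135 [-0.6505  0.2863  0.5156] [ 0.537  -0.0612  0.1347] 0.022420574783840866
0.125 [-0.3863  0.5788  1.168 ] [ 0.5369 -0.0612  0.1246] 0.02260622519230928
0.12 [0.7093 0.645  3.0399] [ 0.5382 -0.0613  0.1205] 0.02253744783001392
0.115 [ 0.3475 -0.4588  7.2001] [ 0.5383 -0.0614  0.1159] 0.02282873690453302
0.11 [-0.6751 -0.0118  5.9654] [ 0.5382 -0.0613  0.1108] 0.022966676864558413
0.106 [ 0.1571 -0.2052  6.377 ] [ 0.5382 -0.0613  0.1068] 0.022782218144646187
0.104 [-0.8685 -0.2155  8.5021] [ 0.5383 -0.0614  0.105 ] 0.022811159227837694
0.1025 [-0.6092  0.2042 10.1771] [ 0.5384 -0.0614  0.1039] 0.02277721965054323
11.0917
```

View pics/c3.png

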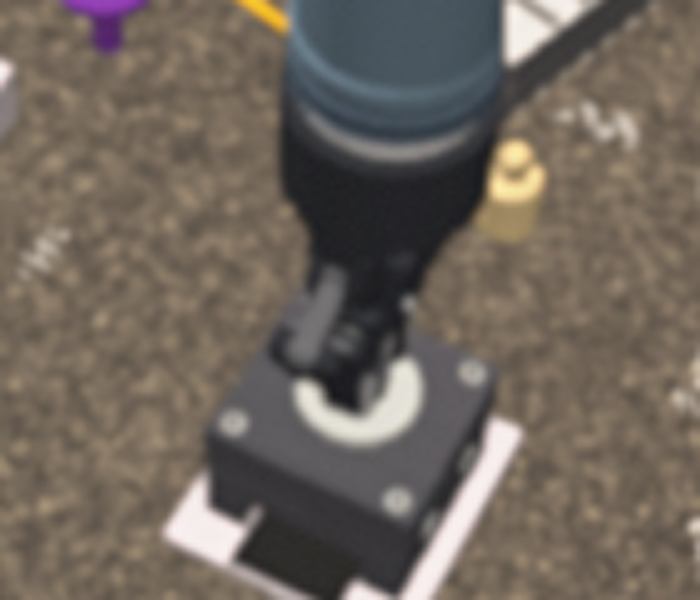

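The drift is in the hole and the flange is close to the plate (flange at about (291,250)). The force is still insert friction, about 8 N, so I'll push on until it rises sharply.

```bash
python3 - <<'E'
from h import *
np.set_printoptions(precision=4,suppress=True)
e=read_eef_pos(); x,y=e[:2]
for z in np.arange(.101,.088,-.0015):
    movel([x,y,z],speed=.03)
    f=np.array(read_ft_force()); e=read_eef_pos(); print(z.round(4),f,e[2],read_finger_gap())
    if f[2]>35: break
pause(.4); print(read_ft_force(),read_time_s())
im=snap("scene","scene4.png")
cv2.imwrite("pics/c4.png",cv2.resize(im[170:290,220:360,::-1],None,fx=5,fy=5,interpolation=cv2.INTER_CUBIC))
E
```

```text
0.101 [-3.0481  0.0176 14.1956] 0.10321967437617637 0.022652792784605937
0.0995 [-7.1952  0.6527 23.084 ] 0.10311683672641617 0.022610765309240412
0.098 [-10.4396   1.445   32.8583] 0.10299914699917864 0.022428027138789275
0.0965 [-13.0095   2.4518  41.5923] 0.10293276222984188 0.022542129286714025
[-12.7037   2.5037  41.377 ] 12.5417
```

View pics/c4.png

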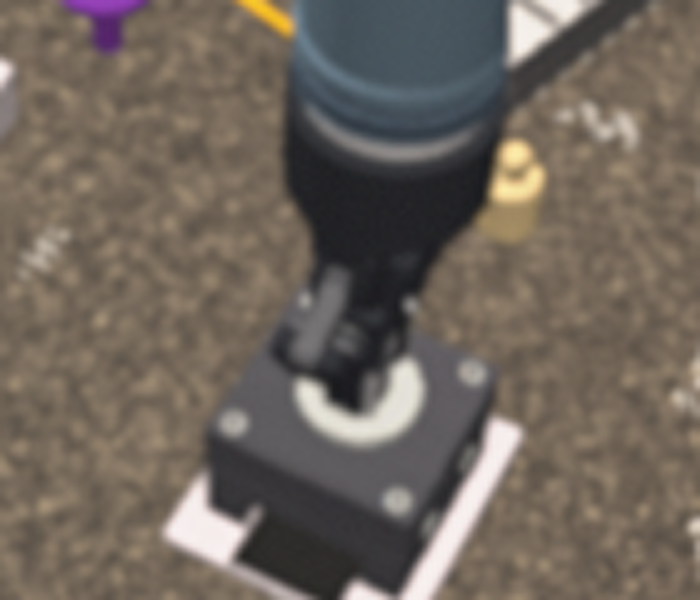

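There is a hard stop at TCP z = 0.103, after about 18 mm of travel since contact: the flange is on the plate. I'll unload, release and retreat.

```bash
python3 - <<'E'
from h import *
np.set_printoptions(precision=4,suppress=True)
e=read_eef_pos()
movel([e[0],e[1],.1015],speed=.03); print(read_ft_force())
move_gripper(.085); print(read_finger_gap())
e=read_eef_pos()
movel([e[0],e[1],.20],speed=.1)
movel([e[0]-.03,.2,.25],speed=.25); print(read_ft_force(),read_time_s())
c=[]
for k,(r,s) in {"scene":(170,220),"top":(140,260)}.items():
    im=snap(k,k+"5.png"); c.append(im[r:r+120,s:s+130,::-1])
    for n in("long_drift","long_drift_grip"): print(k,n,[(np.round(r["at"],1).tolist(),round(r["confidence"],2)) for r in tip_of(k,n)[:4]])
    print(proj(k,[[.5365,-.06,.102],[.5365,-.06,.12],[.5365,-.06,.076]]))
cv2.imwrite("pics/c5.png",cv2.resize(np.hstack(c),None,fx=3,fy=3,interpolation=cv2.INTER_CUBIC))
E
```

```text
[-2.3181  0.4158 12.8366]
0.08510477447728464
[0.5805 0.0232 0.0282] 15.9
scene long_drift [([291.6, 262.1], 0.96), ([198.0, 241.4], 0.88), ([241.6, 174.2], 0.66)]
scene long_drift_grip [([293.2, 241.2], 0.8), ([240.1, 156.0], 0.62)]
[[291.9277 241.0511]
 [292.4348 235.7118]
 [291.2223 248.4622]]
top long_drift [([319.9, 196.5], 0.69), ([246.1, 242.6], 0.67), ([215.7, 163.3], 0.54)]
top long_drift_grip [([244.9, 248.0], 0.91), ([211.0, 158.9], 0.73), ([325.7, 192.7], 0.62)]
[[325.4817 197.0108]
 [326.5931 196.8278]
 [323.9488 197.2631]]
```

View pics/c5.png

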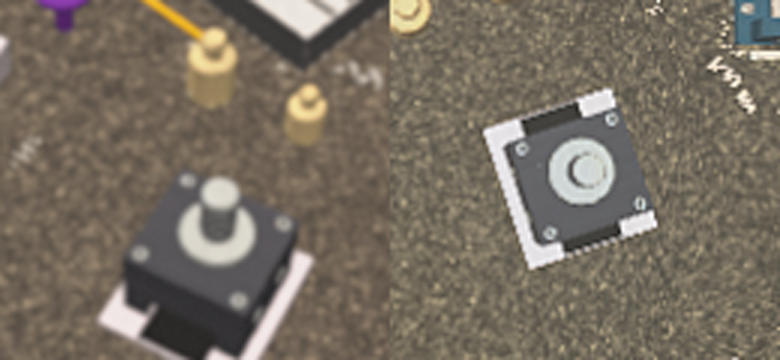

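The top view shows the drift upright, with its flange flat on the plate at (322,197). The scene view has the flange at (292,248) against an expected (291,248), and the weights are undisturbed. I'll hand it in.

```bash
python3 -c "
from h import *
print(proj('scene',[[.5365,-.06,.025]]),tri([292,248],[322.2,197])); sign_off(); print(read_time_s())"
```

```text
[[289.92419523 262.04544091]] (array([ 0.5386238 , -0.05772391,  0.0726736 ]), np.float64(0.0037348460555097543))
the job is handed in; nothing more can be done
the job is handed in; nothing more can be done
```

I took the long drift from the stand and pushed it down through the carrier's access hole to a hard stop. I then let go, moved the arm clear and handed the job in at about 16 s. `sign_off()` gives no verdict, so success is not confirmed.

**Push:** the insert gave about 6–10 N of resistance over roughly 18 mm. The force then rose to about 41 N with almost no further movement, so I took the flange to be resting on the plate.

**Last pictures:**
- **Drift:** it stands upright and released, with the flange flat on the plate and near the middle of the hole. The network's nose position in the scene view was within 2 pixels of where it should be with the flange down.
- **Weights and short drift:** the scene view shows both weights where they were. The short drift was still in its stand when I last looked, just after lifting the long one.

**Checks that were weaker or disagreed:**
- The insert itself can't be seen, so that it is out rests on the push distance, the hard stop and the flange height.
- Triangulating the flange gave a height of 73 mm where its top face should be at 76 mm. The two camera rays missed each other by 3.7 mm, so I put this down to picking pixels by eye.
- The top of the grip appeared about 2 pixels higher than expected in the scene view, but it matched in the top view.

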